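# Weigh a counterweighted beam on a domed load pedestal

### The job

The beam is too long for the round pan of the little white scale, so weigh it on the rubber-topped pedestal: stand the pedestal upright inside the blue ring on the scale's pan and let go of it, then press the blue tare key fully down. Then balance the beam on top of the pedestal's dome, so that it lies level on the dome alone and never touches the scale, and leave it standing there by itself. Do not disturb the moisture tin and the timer.

Things in the scene. Friction and masses are not known exactly. Their poses are not given: they have to be found in the camera images.
- scale: Compact white bench scale, fixed, 190 x 130 mm. Origin on the bench under the centre of its round steel pan; x points from the key console to the pan. The pan is a 120 mm disc, its top 30 mm above the bench, with a thin blue ring of 46 mm inner radius painted round its centre. The grey console in front of the pan (at x = -92 mm, top 31 mm up) carries the tare key.
- pan (a point): Centre of the top of the scale's pan, 30 mm above the bench.
- tare_top (a point): Centre of the top of the blue round tare key (26 mm across, moves straight down) in its black housing on the scale's console.
- tare (a joint): Travel of the tare key in m: 0 up, 0.006 fully down. A spring needs about 5 N to push it fully down and returns it when let go.
- pedestal: Loose load pedestal: upright aluminium column 60 mm across, foot 72 mm across and 6 mm thick, black rubber dome on top; 64 mm high in all, about 0.35 kg. Origin at the centre of its underside, z up. Straight sides from 6 to 34 mm up; the dome above is a half ball of 30 mm radius.
- dome_top (a point): Highest point of the pedestal's dome, 64 mm above its underside. A beam resting there off its balance point tips by about 2 degrees for each mm.
- beam: Loose aluminium flat bar 28 mm wide (y), 12 mm thick (z), big brass block at its +x end, small dark steel block at its -x end; 174 mm long along x, 0.25 kg. Origin on the bar's underside at the red line round the bar, at the centre of mass: it balances there. Bar from x = -89 to 47 mm, brass (34 mm wide) on to 71, steel on to -103. On the bench it stands on the blocks, underside 18 mm up.
- moisture_tin: Bystander: loose closed aluminium tin, 62 mm across and 38 mm high, origin at the centre of its underside.
- timer: Bystander: loose white lab timer lying near the little scale (not the one far to the left), 70 x 62 mm and 18 mm high, origin at the centre of its underside.
Things that resemble listed ones, but are neither listed nor needed, are in the scene too. What is shaped like the pedestal but orange or turquoise is not meant.

How it is judged:
On the way, in this order (a step that is already met when the one before it is completed fails the run):
1. the pedestal stands upright inside the blue ring on the pan, let go (distance between pedestal and pan below 0.013 m and angle between pedestal's own z axis and vertical below 0.05 rad and linear speed of pedestal below 0.02 m/s and contact force between the fingers and pedestal below 0.1 N), for 0.2 s.
2. the tare key is pressed down with only the pedestal on the pan (value of joint tare above 0.004 m and distance between pedestal and pan below 0.013 m and contact force between each of the fingers, beam and pedestal below 0.1 N), for 0.05 s.
3. the beam rests on the dome, level and let go (contact force between beam and pedestal above 0.5 N and distance between beam and dome_top below 0.012 m and angle between beam's own z axis and vertical below 0.15 rad and contact force between the fingers and beam below 0.1 N), for 0.2 s.
At the end, for the whole second after the job is handed in: The pedestal stands upright (within 0.05 rad) on the pan, its centre within 13 mm of the pan's; the tare key is up again; the beam rests on the dome alone, the right way up, its mark within 12 mm of the dome's top, level within 0.15 rad (8 degrees) and at rest (distance between pedestal and pan below 0.013 m and angle between pedestal's own z axis and vertical below 0.05 rad and value of joint tare below 0.002 m and contact force between beam and pedestal above 0.5 N and distance between beam and dome_top below 0.012 m and angle between beam's own z axis and vertical below 0.15 rad and linear speed of beam below 0.02 m/s and angular speed of beam below 0.2 rad/s); the robot touches nothing.
It fails at once if the beam touches the scale (contact force between beam and scale above 0.3 N).
It fails at once if the moisture tin or the timer is shifted by more than 30 mm (distance of any of moisture_tin, timer from where it was at the start of the episode above 0.03 m).
It also fails if it takes over 72 s, if anything falls off the work surface, if the arm or the gripper's body presses on something with over 40 N, if the wrist force passes 120 N, or if a joint passes its speed limit or range.

### The arm

A 6-joint arm with a two-finger parallel gripper is mounted at the origin on a cart in front of the work surface, level with it; the furniture and walls round the work are solid. World frame = base frame: x ahead of the robot, y to its left, z up, the work surface at z = 0. Lengths are in m, angles in rad, forces in N, time in s.
With the tool pointing down it reaches from about 0.325 to 0.9 m from the base axis. Payload 3.5 kg.
Tool frame: the origin (TCP) lies between the finger pads; the fingertips stand 17 mm ahead of it and the grasp point (between the pads) lies 2 mm behind it; z points along the fingers, y is the line along which they close (so a half turn about z gives the same grasp; the last joint's range is limited). The gripper opens to 85 mm and grips with 20 to 120 N. Pads are 22 mm wide; open, the fingers measure 114 mm over their backs; the gripper's body (76 mm by 85 mm) begins 54 mm behind the grasp point. The pads swing forward as they close: fully open they stand 13 mm farther back than shut.
Start: joints at [-1.257, 0.276, -0.026, 1.268, 0, 1.467], TCP at [0.253, -0.571, 0.248] pointing down, gripper open.
Joint ranges: [-3.12, 3.12], [-0.85, 1.88], [-1.08, 1.24], [-1.95, 2.15], [-1.57, 1.53], [-3.14, 3.14]. Speed limits (rad/s): [2.57, 2.57, 3.14, 3.14, 3.14, 3.14].

### API

Orientations are given as a unit quaternion [w, x, y, z].
In Python, from station import arm, imaging gives the robot as it stands. The module is installed in compiled form; this text tells all that it offers.
- The arm moves only by the tool send_rows, never from a script. Its argument "rows" is a list that holds one entry, the list of rows, each a list of 7 numbers: the shift along the tool's x, y, z in mm, then the turn, a rotation vector about the tool's x, y, z in degrees, then the finger opening in mm, from 0 to 85.4. In form: [[[dx, dy, dz, ax, ay, az, claw], ...]]. A call has 1 to 10 rows; each row shifts and turns the commanded pose from where the row before left it, along the tool's axes as they then stand; what a row does not reach is not made up. A row lasts 1/12 s, in which the tool goes at most 41.7 mm and 7.16 degrees, less where a joint would pass 70% of its speed; a pose out of reach is approached as far as the arm can. A call is refused whole if a number of a shift passes 41.7 or a number of a turn 7.16, either way. A call with a gripper value outside its range is refused whole. The fingers move at their own pace and stop on an object; "newtons" is the grip in N (left out, the last holds). Time passes only in rows, so rows that do not move let the fingers close. It gives the time, the measured TCP pose, the force, the opening and the grip force at its end, in the units of the state.
- arm.read_state(): the state, without advancing time (a new reading comes with each control period).
- imaging.camera(name): name is "side" or "top"; returns (picture, depth): 420x560x3 uint8, red, green, blue; 420x560 float32, m along the optical axis (not along the pixel's ray), 0 where there is no reading.
- imaging.get_calibration(name): a dict with "fx", "fy", "cx", "cy" (pixels), "camera_from_world" (4x4, takes a point from world to camera coordinates). Camera axes: x right, y down, z forward; pixel columns grow to the right and rows downward; lengths in m; the calibration is good to about 2 mm. A picture is of the moment at which its call begins. get_calibration takes no time and is no camera call.
- arm.close_job(): hands the job in; it is judged then, once.
The state is a dict: "t": time; "q": joint angles; "qd": joint speeds; "tau": joint torques, N m; "tool_pos": TCP position; "eef_rot": TCP orientation; "contact_force": force on the tool from outside, world axes, zero at the start; "moment": the same for the moment, N m; "opening": finger opening in m; "gripper_force": force on a finger pad.
Only numpy, scipy, OpenCV 4.12 (cv2) and the standard library are available. Lean on these libraries where they do the work, as an engineer would, in place of code of your own. Each camera call takes 0.05 s, during which the arm holds its last target. There are 200 camera calls.

## Working session

There is one attempt and no reset: what is moved stays moved. The work goes in short steps, Python scripts to look and compute and a tool call to move; the robot and the scene stay as the last step left them, time stands still between calls to the robot, and variables do not carry over. Pictures are saved under pics/ and viewed, at most 10 in all, crops included, and the job is handed in when it is done.

Besides the shell and the picture viewer there is one more tool, called after "Request:" by a JSON object that holds its "op" and its "data". send_rows: Moves the arm, as the interface text tells. Its arguments: {"type":"object","properties":{"rows":{"type":"array","items":{"type":"array","items":{"type":"array","items":{"type":"number"}}}},"newtons":{"type":"number"}},"required":["rows"]}

```bash
mkdir -p pics; cat > h.py <<'E'
import numpy as np, cv2
from station import arm, imaging
def shot(n):
    p,d=imaging.camera(n); c=imaging.get_calibration(n); return p,d,c
def world(d,c):
    v,u=np.mgrid[0:d.shape[0],0:d.shape[1]]
    P=np.stack([(u-c['cx'])/c['fx']*d,(v-c['cy'])/c['fy']*d,d,np.ones_like(d)],-1)
    return (P@np.linalg.inv(np.array(c['camera_from_world'])).T)[...,:3]
E
python3 - <<'E'
from h import *
for n in ('top','side'):
    p,d,c=shot(n); np.savez(f'{n}0.npz',p=p,d=d,W=world(d,c))
    cv2.imwrite(f'pics/{n}0.png',p[...,::-1]); print(n,np.linalg.inv(c['camera_from_world'])[:3].round(3),c['fx'],c['cx'],c['cy'])
s=arm.read_state(); print(s)
E
```

```text
top [[-0.022 -0.983  0.182  0.22 ]
 [-0.998  0.031  0.047 -0.012]
 [-0.052 -0.181 -0.982  1.649]] 526.039174980278 276.3997613274926 203.72357515609227
side [[-0.991 -0.062  0.122  0.385]
 [-0.137  0.515 -0.846  0.911]
 [-0.01  -0.855 -0.518  0.594]] 420.6432573521768 279.6093906206052 207.72580955324298
{'t': 0.1, 'q': array([-1.25739158e+00,  2.77036778e-01, -2.77539268e-02,  1.26799936e+00,
       -1.40883517e-05,  1.46742700e+00]), 'qd': array([ 0.00264685, -0.00222462,  0.00265672, -0.00016221, -0.00098316,
        0.00101167]), 'tau': array([ 5.44752656e-04, -4.46705997e+01,  2.96128929e+01,  8.44696769e-03,
       -3.87362070e-05,  3.65567928e-06]), 'tool_pos': array([ 0.25280314, -0.57085048,  0.2472792 ]), 'eef_rot': array([-9.90637603e-04,  9.78365393e-01,  2.06882005e-01, -1.11501835e-04]), 'contact_force': array([ 0.74493546, -0.41400325,  1.54117533]), 'moment': array([-0.00057224, -0.05521362, -0.00461105]), 'gripper_force': 0.0, 'opening': 0.08534137671196745}
```

View pics/top0.png

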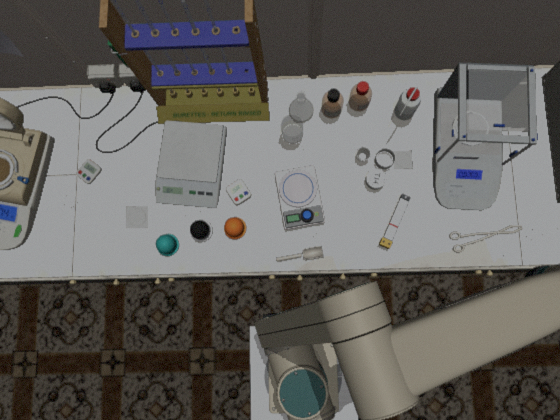

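View pics/side0.png

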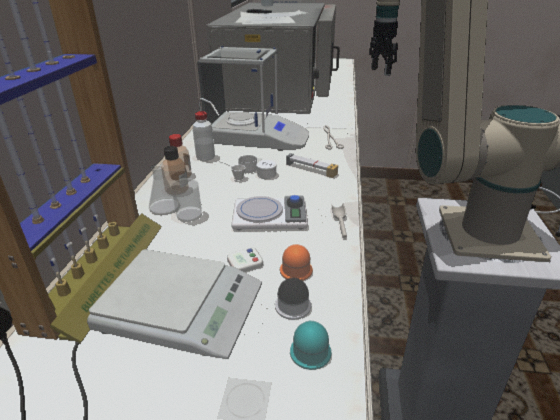

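Top view: the black-domed pedestal is at (200,230), between orange (234,227) and turquoise (167,244) look-alikes. The little scale's pan is at (298,187) with the tare key at (307,215), the small timer at (239,191) and the beam at (395,221). The pedestal with the black rubber dome fits the description. I'll measure and confirm with a crop.

```bash
python3 - <<'E'
from h import *
from scipy.optimize import least_squares
T=np.load('top0.npz');S=np.load('side0.npz')
def sph(P,r=.03):
    f=least_squares(lambda c:np.linalg.norm(P-c,axis=1)-r,P.mean(0)-[0,0,.015],loss='soft_l1',f_scale=.002);return f.x,np.abs(f.fun).mean()
W=T['W'];p=T['p'].astype(int)
for n,(u,v) in dict(black=(200,230),orange=(234,227),turq=(167,244)).items():
    w=W[v-14:v+15,u-14:u+15].reshape(-1,3);w=w[(w[:,2]>.04)&(w[:,2]<.08)];print(n,len(w),sph(w),w[:,2].max())
WS=S['W']
for n,(u,v) in dict(black=(293,292),orange=(297,258)).items():
    w=WS[v-25:v+25,u-25:u+25].reshape(-1,3);w=w[(w[:,2]>.042)&(w[:,2]<.08)];
    if n=='black': w=w[np.abs(w[:,:2]-w[:,:2].mean(0)).max(1)<.05]
    print('side',n,len(w),sph(w))
# scale: blue ring + tare key
hsv=cv2.cvtColor(T['p'],cv2.COLOR_RGB2HSV)
for n,(u,v) in dict(tare=(307,215),pan=(298,188),panb=(305,188),bench=(340,220),timer=(239,191),tin=(374,181),tin2=(385,158),beamred=(395,225)).items(): print(n,W[v,u].round(4),hsv[v,u])
m=(hsv[...,2]>0)
x=W[205:228,298:318];b=(hsv[205:228,298:318,0]>100)&(hsv[205:228,298:318,1]>120);print('tare',b.sum(),x[b].mean(0),np.median(x[b],0))
r=W[160:212,272:326];h=hsv[160:212,272:326];b=(h[...,0]>105)&(h[...,0]<135)&(h[...,1]>35)&(np.abs(r[...,2]-.03)<.006)&(np.linalg.norm(r[...,:2]-W[188,298,:2],axis=-1)<.058)
q=r[b][:,:2];f=least_squares(lambda c:np.linalg.norm(q-c[:2],axis=1)-c[2],[*q.mean(0),.046],loss='soft_l1',f_scale=.001);print('ring',b.sum(),f.x,np.abs(f.fun).mean())
# beam
bb=W[185:258,370:420];k=(bb[...,2]>.02)&(bb[...,2]<.05);P=bb[k];c=P.mean(0);ev,V=np.linalg.eigh(np.cov(P[:,:2].T));a=V[:,1]
if a[0]>0:a=-a
l=(P[:,:2]-c[:2])@a;t=(P[:,:2]-c[:2])@[-a[1],a[0]];print('beam',k.sum(),c,a,l.min(),l.max(),t.min(),t.max(),np.degrees(np.arctan2(a[1],a[0])),np.percentile(P[:,2],[5,50,95]))
hb=hsv[185:258,370:420];red=((hb[...,0]<6)|(hb[...,0]>174))&(hb[...,1]>130)&k;print('red',red.sum(),bb[red].mean(0) if red.any() else 0)
A=cv2.resize(T['p'][150:265,140:430],None,fx=2.75,fy=2.75,interpolation=cv2.INTER_CUBIC)
B=cv2.resize(S['p'][135:365,215:375],None,fx=1,fy=1)
cv2.imwrite('pics/crop.png',A[...,::-1])
E
```

```text
black 258 (array([0.44808241, 0.30934468, 0.03149351]), np.float64(0.002248397833113384)) 0.0684878817568173
orange 259 (array([0.45348847, 0.20131365, 0.03170417]), np.float64(0.0020476140282186923)) 0.06806837836374169
turq 252 (array([0.40571397, 0.41678641, 0.03158996]), np.float64(0.002270050285194775)) 0.07228027110576352
side black 578 (array([0.44892449, 0.30851915, 0.0361628 ]), np.float64(0.0007481638520797406))
side orange 531 (array([0.45143371, 0.24025634, 0.0682096 ]), np.float64(0.012193216470571967))
tare [ 0.4791 -0.0284  0.0485] [107 178 153]
pan [ 0.5697 -0.0032  0.0262] [150   3 153]
panb [ 0.5681 -0.0251  0.0303] [150   3 153]
bench [ 0.4681 -0.1324 -0.0021] [105   3 158]
timer [0.5698 0.1858 0.0095] [110   5 160]
tin [ 0.5825 -0.2407  0.0339] [105   3 147]
tin2 [ 0.6637 -0.2842  0.003 ] [ 75   3 159]
beamred [ 0.4427 -0.2975  0.0304] [  2  62 143]
tare 66 [ 0.48098393 -0.02677649  0.04858398] [ 0.48089076 -0.02702346  0.0496238 ]
ring 76 [ 0.57049419 -0.00189094  0.04703427] 0.0009995962963552138
beam 569 [ 0.46197412 -0.29446754  0.02859256] [-0.96261521  0.27087259] -0.09457231114432643 0.08875804165642161 -0.0937871051179512 0.03441799525395153 164.283802267983 [0.02198925 0.02858202 0.03510643]
red 0 0
```

View pics/crop.png

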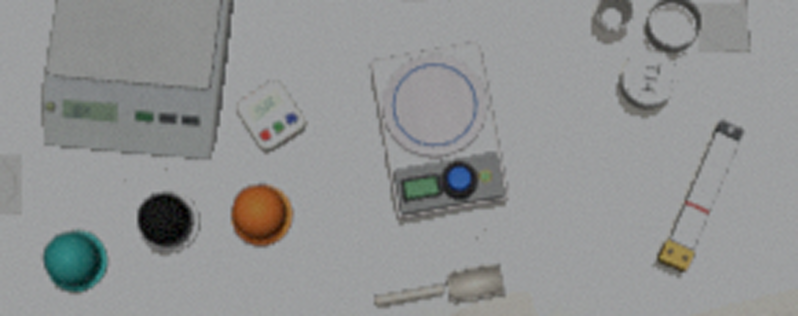

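The crop confirms it: the black dome is the pedestal at crop (165,220), with orange at (262,213) and turquoise at (75,260). The beam's red mark is at (697,208), its brass end at (676,257) and its steel end at (729,130). Now I'll move above the pedestal.

Request:
{"op": "send_rows", "data": {"rows": [[[0, 0, 0, 0, 0, -7.16, 85], [0, 0, 0, 0, 0, -7.16, 85], [0, 0, 0, 0, 0, -7.16, 85], [0, 0, 0, 0, 0, -7.16, 85], [0, 0, 0, 0, 0, -7.16, 85], [36, -11.5, 0, 0, 0, 0, 85], [36, -11.5, 0, 0, 0, 0, 85], [36, -11.5, 0, 0, 0, 0, 85], [36, -11.5, 0, 0, 0, 0, 85], [36, -11.5, 0, 0, 0, 0, 85]]]}}

```text
t: 0.93
tool_pos: [0.294, -0.3851, 0.2476]
eef_rot: [-0.001, 0.868, 0.497, 0.0]
contact_force: [1.2, -0.9, -0.3]
opening: 0.0851
gripper_force: 0.0
```

Request:
{"op": "send_rows", "data": {"rows": [[[36, -11.5, 0, 0, 0, 0, 85], [36, -11.5, 0, 0, 0, 0, 85], [36, -11.5, 0, 0, 0, 0, 85], [36, -11.5, 0, 0, 0, 0, 85], [36, -11.5, 0, 0, 0, 0, 85], [36, -11.5, 0, 0, 0, 0, 85], [36, -11.5, 0, 0, 0, 0, 85], [36, -11.5, 0, 0, 0, 0, 85], [36, -11.5, 0, 0, 0, 0, 85], [36, -11.5, 0, 0, 0, 0, 85]]]}}

```text
t: 1.77
tool_pos: [0.3763, -0.0164, 0.2481]
eef_rot: [0.0, 0.867, 0.497, 0.0]
contact_force: [1.1, 0.3, -0.6]
opening: 0.0851
gripper_force: 0.0
```

Request:
{"op": "send_rows", "data": {"rows": [[[36, -11.5, 0, 0, 0, 0, 85], [36, -11.5, 0, 0, 0, 0, 85], [36, -11.5, 0, 0, 0, 0, 85], [36, -11.5, 0, 0, 0, 0, 85], [36, -11.5, 0, 0, 0, 0, 85], [36, -11.5, 0, 0, 0, 0, 85], [36, -11.5, 0, 0, 0, 0, 85], [36, -11.5, 0, 0, 0, 0, 85], [31, -10, 0, 0, 0, 0, 85], [0, 0, 0, 0, 0, 0, 85]]]}}

```text
t: 2.6
tool_pos: [0.4508, 0.3135, 0.2477]
eef_rot: [-0.001, 0.866, 0.5, 0.001]
contact_force: [-0.4, 0.5, 0.3]
opening: 0.0846
gripper_force: 0.0
```

```bash
cat >> h.py <<'E'
from scipy.spatial.transform import Rotation as R
def go(target,yaw=None):
    s=arm.read_state(); q=s['eef_rot']; r=R.from_quat([q[1],q[2],q[3],q[0]])
    X=r.as_matrix()[:,0]; y=np.degrees(np.arctan2(X[1],X[0]))
    rot=[0,0,0]
    if yaw is not None:
        g=R.from_euler('z',yaw,degrees=True)*R.from_euler('x',180,degrees=True)
        rot=(r.inv()*g).as_rotvec(degrees=True)
        r2=g
    else: r2=r
    D=np.array(target)-s['tool_pos']
    print('t',s['t'],'pos',s['tool_pos'].round(4),'yaw',y.round(2),'tilt',r.as_matrix()[:,2].round(3),'F',s['contact_force'].round(2),'open',round(s['opening'],4),'gf',s['gripper_force'])
    print('shift now-axes mm',(r.inv().apply(D)*1e3).round(1),'rot',np.round(rot,2),'shift after-rot axes',(r2.inv().apply(D)*1e3).round(1))
E
python3 - <<'E'
from h import *
go([.4487,.309,.024],60)
T=np.load('top0.npz');W=T['W'];hsv=cv2.cvtColor(T['p'],cv2.COLOR_RGB2HSV);p=T['p'].astype(int)
sl=(slice(185,258),slice(370,420));h=hsv[sl];w=W[sl];pp=p[sl]
red=(pp[...,0]-pp[...,1]>25)&(pp[...,0]-pp[...,2]>10)&((h[...,0]<8)|(h[...,0]>170));br=(h[...,0]>14)&(h[...,0]<30)&(h[...,1]>90);dk=(h[...,2]<90)
c=imaging.get_calibration('top')
Ti=np.linalg.inv(c['camera_from_world'])
def pix(u,v,z):
    d=Ti[:3,:3]@[(u-c['cx'])/c['fx'],(v-c['cy'])/c['fy'],1];o=Ti[:3,3];return o+d*(z-o[2])/d[2]
for n,m,z in (('red',red,.03),('brass',br,.036),('dark',dk,.036)):
    v,u=np.nonzero(m);print(n,m.sum(),u.mean()+370,v.mean()+185,pix(u.mean()+370,v.mean()+185,z).round(4))
E
```

```text
t 2.6 pos [0.4508 0.3135 0.2477] yaw 59.95 tilt [ 0.001  0.003 -1.   ] F [-0.36  0.47  0.32] open 0.0846 gf 0.0
shift now-axes mm [ -5.6   0.5 223.7] rot [-0.02 -0.16 -0.05] shift after-rot axes [ -5.    0.4 223.7]
red 16 393.375 225.0 [ 0.4429 -0.2927  0.03  ]
brass 86 385.27906976744185 242.47674418604652 [ 0.3891 -0.2639  0.036 ]
dark 58 391.2241379310345 209.39655172413794 [ 0.4907 -0.2881  0.036 ]
```

Request:
{"op": "send_rows", "data": {"rows": [[[-5, 0.5, 0, 0, 0, 0, 85], [0, 0, 36, 0, 0, 0, 85], [0, 0, 36, 0, 0, 0, 85], [0, 0, 36, 0, 0, 0, 85], [0, 0, 36, 0, 0, 0, 85], [0, 0, 20, 0, 0, 0, 85], [0, 0, 20, 0, 0, 0, 85], [0, 0, 20, 0, 0, 0, 85], [0, 0, 10, 0, 0, 0, 85], [0, 0, 5, 0, 0, 0, 85]]]}}

```text
t: 3.43
tool_pos: [0.4458, 0.3018, 0.0277]
eef_rot: [0.0, 0.868, 0.497, -0.002]
contact_force: [-0.4, -0.3, -0.2]
opening: 0.0847
gripper_force: 0.0
```

```bash
python3 - <<'E'
from h import *
go([.4487,.309,.025],60)
E
```

```text
t 3.4333 pos [0.4458 0.3018 0.0277] yaw 59.59 tilt [-0.004 -0.002 -1.   ] F [-0.43 -0.33 -0.18] open 0.0847 gf 0.0
shift now-axes mm [ 7.7 -1.1  2.7] rot [-0.11  0.21 -0.41] shift after-rot axes [ 7.7 -1.1  2.7]
```

Request:
{"op": "send_rows", "data": {"rows": [[[7, -1, 2.5, 0, 0, 0, 85], [0, 0, 0, 0, 0, 0, 85], [0, 0, 0, 0, 0, 0, 85], [0, 0, 0, 0, 0, 0, 85]]]}}

```text
t: 3.77
tool_pos: [0.4514, 0.3112, 0.0281]
eef_rot: [0.0, 0.867, 0.498, 0.001]
contact_force: [0.5, 0.2, 1.0]
opening: 0.0854
gripper_force: 0.0
```

```bash
python3 - <<'E'
from h import *
go([.4487,.309,.025],60)
E
```

```text
t 3.7667 pos [0.4514 0.3112 0.0281] yaw 59.69 tilt [ 0.002  0.001 -1.   ] F [0.54 0.18 1.04] open 0.0854 gf 0.0
shift now-axes mm [-3.3 -1.2  3.1] rot [ 0.08 -0.12 -0.31] shift after-rot axes [-3.3 -1.2  3.1]
```

Request:
{"op": "send_rows", "data": {"rows": [[[-2.5, -1, 2, 0, 0, 0, 85], [0, 0, 0, 0, 0, 0, 70], [0, 0, 0, 0, 0, 0, 60], [0, 0, 0, 0, 0, 0, 50], [0, 0, 0, 0, 0, 0, 50], [0, 0, 0, 0, 0, 0, 50], [0, 0, 0, 0, 0, 0, 50]]], "newtons": 40}}

```text
t: 4.35
tool_pos: [0.4483, 0.3089, 0.0253]
eef_rot: [0.0, 0.867, 0.498, 0.0]
contact_force: [-1.7, -1.0, 5.3]
opening: 0.0587
gripper_force: 44.2
```

Request:
{"op": "send_rows", "data": {"rows": [[[0, 0, 0, 0, 0, 0, 50]]]}}

```text
t: 4.43
tool_pos: [0.4483, 0.3089, 0.0252]
eef_rot: [0.0, 0.867, 0.498, 0.0]
contact_force: [-1.3, -0.4, 5.9]
opening: 0.0588
gripper_force: 44.2
```

Request:
{"op": "send_rows", "data": {"rows": [[[0, 0, 0, 0, 0, 0, 50]]]}}

```text
t: 4.52
tool_pos: [0.4483, 0.3089, 0.0252]
eef_rot: [0.0, 0.867, 0.498, 0.0]
contact_force: [-1.5, -0.8, 5.4]
opening: 0.0588
gripper_force: 44.2
```

Request:
{"op": "send_rows", "data": {"rows": [[[0, 0, -10, 0, 0, 0, 50], [0, 0, -40, 0, 0, 0, 50], [0, 0, -40, 0, 0, 0, 50], [0, 0, -10, 0, 0, 0, 50], [0, 0, 0, 0, 0, 0, 50], [0, 0, 0, 0, 0, 0, 50]]]}}

```text
t: 5.02
tool_pos: [0.448, 0.3089, 0.1247]
eef_rot: [-0.0, 0.867, 0.498, 0.0]
contact_force: [0.1, -1.1, -2.8]
opening: 0.059
gripper_force: 45.7
```

Request:
{"op": "send_rows", "data": {"rows": [[[0, 0, 0, 0, 0, 0, 50]]]}}

```text
t: 5.1
tool_pos: [0.4463, 0.3079, 0.1226]
eef_rot: [-0.0, 0.867, 0.498, -0.002]
contact_force: [-0.2, -0.1, -3.8]
opening: 0.0592
gripper_force: 45.6
```

```bash
python3 - <<'E'
from h import *
go([.5705,-.002,.18],60)
p,d,c=shot('side');cv2.imwrite('pics/s1.png',cv2.resize(p[150:400,180:420],None,fx=2.3,fy=2.3)[...,::-1])
E
```

```text
t 5.1 pos [0.4463 0.3079 0.1226] yaw 59.68 tilt [-0.004 -0.002 -1.   ] F [-0.19 -0.12 -3.78] open 0.0592 gf 45.64727425575256
shift now-axes mm [-205.1  263.5  -57.2] rot [-0.14  0.21 -0.32] shift after-rot axes [-206.3  262.5  -57.4]
```

View pics/s1.png

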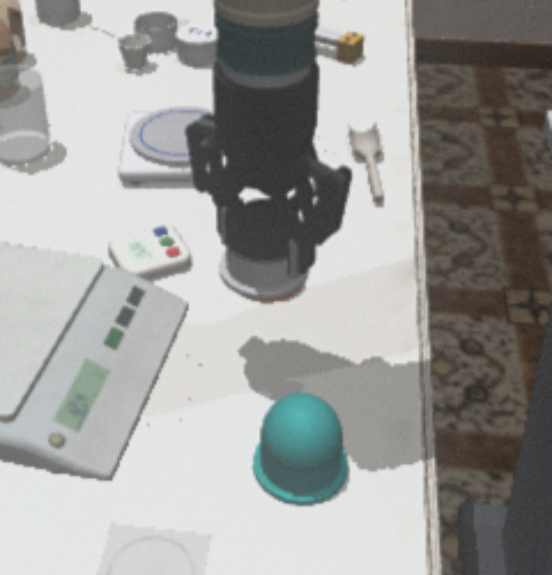

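The crop shows the pedestal held upright above the bench, its foot at (265,270). Camera and TCP agree. Next, carry it to the pan.

Request:
{"op": "send_rows", "data": {"rows": [[[-10, 12, -10, 0, 0, 0, 50], [-20, 25.5, -5, 0, 0, 0, 50], [-20, 25.5, 0, 0, 0, 0, 50], [-20, 25.5, 0, 0, 0, 0, 50], [-20, 25.5, 0, 0, 0, 0, 50], [-20, 25.5, 0, 0, 0, 0, 50], [-20, 25.5, 0, 0, 0, 0, 50], [-20, 25.5, 0, 0, 0, 0, 50], [-20, 25.5, 0, 0, 0, 0, 50], [-20, 25.5, 0, 0, 0, 0, 50]]]}}

```text
t: 5.98
tool_pos: [0.5591, 0.0216, 0.1371]
eef_rot: [-0.001, 0.867, 0.498, -0.002]
contact_force: [0.5, 0.5, -3.2]
opening: 0.0591
gripper_force: 45.5
```

Request:
{"op": "send_rows", "data": {"rows": [[[-12, 15, 0, 0, 0, 0, 50], [-5, 6, 0, 0, 0, 0, 50], [0, 0, 0, 0, 0, 0, 50], [0, 0, 0, 0, 0, 0, 50], [0, 0, 0, 0, 0, 0, 50]]]}}

```text
t: 6.4
tool_pos: [0.5688, -0.0011, 0.1386]
eef_rot: [-0.001, 0.867, 0.498, -0.001]
contact_force: [0.5, 0.4, -3.6]
opening: 0.0588
gripper_force: 45.4
```

Request:
{"op": "send_rows", "data": {"rows": [[[0, 0, 0, 0, 0, 0, 50]]]}}

```text
t: 6.48
tool_pos: [0.5692, -0.0009, 0.1392]
eef_rot: [-0.001, 0.867, 0.498, -0.001]
contact_force: [0.6, 1.3, -3.3]
opening: 0.0589
gripper_force: 45.4
```

```bash
python3 - <<'E'
from h import *
go([.5703,-.002,.0555],59.7)
E
```

```text
t 6.4833 pos [ 0.5692 -0.0009  0.1392] yaw 59.78 tilt [-0.002  0.001 -1.   ] F [ 0.57  1.3  -3.33] open 0.0589 gf 45.4085174202919
shift now-axes mm [-0.4  1.6 83.7] rot [-0.1   0.02  0.08] shift after-rot axes [-0.4  1.5 83.7]
```

Request:
{"op": "send_rows", "data": {"rows": [[[0, 1.5, 20, 0, 0, 0, 50], [0, 0, 30, 0, 0, 0, 50], [0, 0, 20, 0, 0, 0, 50], [0, 0, 6, 0, 0, 0, 50], [0, 0, 2, 0, 0, 0, 50], [0, 0, 2, 0, 0, 0, 50], [0, 0, 0, 0, 0, 0, 50], [0, 0, 0, 0, 0, 0, 50]]]}}

```text
t: 7.15
tool_pos: [0.5729, -0.003, 0.0614]
eef_rot: [0.001, 0.867, 0.498, 0.001]
contact_force: [0.4, 0.3, -2.8]
opening: 0.0587
gripper_force: 45.3
```

Request:
{"op": "send_rows", "data": {"rows": [[[0, 0, 1, 0, 0, 0, 50], [0, 0, 1, 0, 0, 0, 50], [0, 0, 0, 0, 0, 0, 50]]]}}

```text
t: 7.4
tool_pos: [0.5719, -0.0031, 0.0583]
eef_rot: [0.0, 0.867, 0.498, 0.0]
contact_force: [0.3, 0.2, -4.0]
opening: 0.0588
gripper_force: 45.3
```

Request:
{"op": "send_rows", "data": {"rows": [[[0, 0, 1, 0, 0, 0, 50], [0, 0, 0, 0, 0, 0, 50]]]}}

```text
t: 7.57
tool_pos: [0.5715, -0.0031, 0.0568]
eef_rot: [0.0, 0.867, 0.498, -0.0]
contact_force: [0.0, -0.1, -3.4]
opening: 0.0593
gripper_force: 45.3
```

Request:
{"op": "send_rows", "data": {"rows": [[[-0.5, -0.5, 1, 0, 0, 0, 50], [0, 0, 0, 0, 0, 0, 50], [0, 0, 0, 0, 0, 0, 50], [0, 0, 0, 0, 0, 0, 50]]]}}

```text
t: 7.9
tool_pos: [0.5708, -0.0032, 0.0557]
eef_rot: [-0.0, 0.867, 0.498, -0.0]
contact_force: [-0.0, -0.2, -2.5]
opening: 0.0592
gripper_force: 45.3
```

Request:
{"op": "send_rows", "data": {"rows": [[[0, 0, 1, 0, 0, 0, 50], [0, 0, 0, 0, 0, 0, 50], [0, 0, 0, 0, 0, 0, 50]]]}}

```text
t: 8.15
tool_pos: [0.571, -0.0032, 0.0553]
eef_rot: [0.0, 0.867, 0.498, 0.0]
contact_force: [-1.8, 0.5, 1.7]
opening: 0.0589
gripper_force: 45.6
```

Request:
{"op": "send_rows", "data": {"rows": [[[0, 0, 0, 0, 0, 0, 60], [0, 0, 0, 0, 0, 0, 64], [0, 0, 0, 0, 0, 0, 72], [0, 0, 0, 0, 0, 0, 80], [0, 0, 0, 0, 0, 0, 84], [0, 0, 0, 0, 0, 0, 84], [0, 0, 0, 0, 0, 0, 84]]]}}

```text
t: 8.73
tool_pos: [0.571, -0.0032, 0.0548]
eef_rot: [0.0, 0.867, 0.498, 0.0]
contact_force: [0.0, 0.4, -0.0]
opening: 0.0841
gripper_force: 0.0
```

Request:
{"op": "send_rows", "data": {"rows": [[[0, 0, -10, 0, 0, 0, 84], [0, 0, -25, 0, 0, 0, 84], [0, 0, -30, 0, 0, 0, 84], [0, 0, -30, 0, 0, 0, 84], [0, 0, -5, 0, 0, 0, 40], [0, 0, 0, 0, 0, 0, 0], [0, 0, 0, 0, 0, 0, 0], [0, 0, 0, 0, 0, 0, 0], [0, 0, 0, 0, 0, 0, 0], [0, 0, 0, 0, 0, 0, 0]]]}}

```text
t: 9.57
tool_pos: [0.5696, -0.0031, 0.1532]
eef_rot: [-0.001, 0.867, 0.498, -0.001]
contact_force: [-0.3, 0.4, -0.5]
opening: 0.0105
gripper_force: 0.0
```

```bash
python3 - <<'E'
from h import *
go([.481,-.027,.1],60)
from scipy.optimize import least_squares
p,d,c=shot('side');W=world(d,c)
k=(np.hypot(W[...,0]-.571,W[...,1]+.003)<.035)&(W[...,2]>.068)&(W[...,2]<.1)
w=W[k];f=least_squares(lambda c:np.linalg.norm(w-c,axis=1)-.03,[.571,-.003,.064],loss='soft_l1',f_scale=.002);print(k.sum(),f.x,np.abs(f.fun).mean())
h=cv2.cvtColor(p,cv2.COLOR_RGB2HSV);b=(h[...,0]>100)&(h[...,0]<125)&(h[...,1]>130)&(np.hypot(W[...,0]-.481,W[...,1]+.027)<.03);print('tare',b.sum(),W[b].mean(0),np.percentile(W[b][:,2],90))
S=np.load('side0.npz');W0=S['W'];h=cv2.cvtColor(S['p'],cv2.COLOR_RGB2HSV);b=(h[...,0]>100)&(h[...,0]<125)&(h[...,1]>130)&(np.hypot(W0[...,0]-.481,W0[...,1]+.027)<.03);print('tare0',b.sum(),W0[b].mean(0),np.percentile(W0[b],[5,95],axis=0))
cv2.imwrite('pics/s2.png',cv2.resize(p[120:260,200:360],None,fx=4,fy=4)[...,::-1])
E
```

```text
t 9.5667 pos [ 0.5696 -0.0031  0.1532] yaw 59.68 tilt [-0.003  0.    -1.   ] F [-0.31  0.35 -0.48] open 0.0105 gf 0.0
shift now-axes mm [-65.3 -64.3  53.4] rot [-0.17  0.07 -0.32] shift after-rot axes [-65.  -64.8  53.2]
319 [ 0.57094582 -0.00343164  0.06671221] 0.0011246079205773358
tare 29 [ 0.4820593  -0.02304571  0.05590552] 0.05738775614485612
tare0 27 [ 0.48135916 -0.02389823  0.05547983] [[ 0.47298499 -0.0311046   0.05346943]
 [ 0.48956764 -0.01667944  0.05728156]]
```

View pics/s2.png

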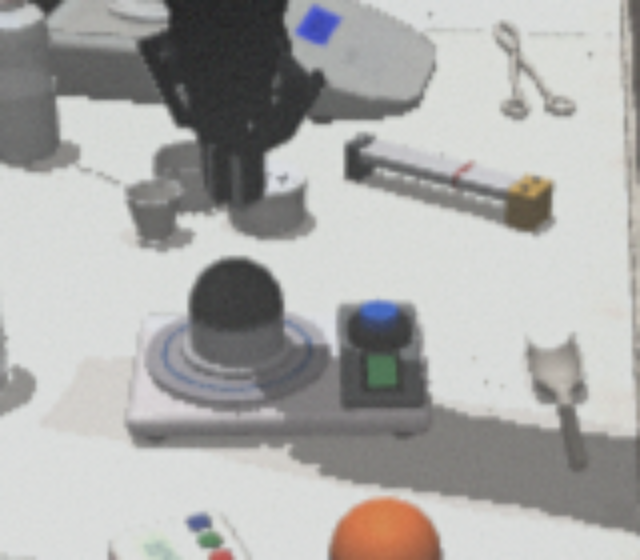

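The pedestal (235,310 in the crop) stands in the ring, and camera and TCP agree on its position. The tare key is at (380,315). Next I'll press it with closed fingers.

Request:
{"op": "send_rows", "data": {"rows": [[[-15, -15, 0, 0, 0, 0, 0], [-25, -25, 0, 0, 0, 0, 0], [-20, -20, 0, 0, 0, 0, 0], [-5, -5, 10, 0, 0, 0, 0], [0, 0, 25, 0, 0, 0, 0], [0, 0, 25, 0, 0, 0, 0], [0, 0, 10, 0, 0, 0, 0], [0, 0, 0, 0, 0, 0, 0], [0, 0, 0, 0, 0, 0, 0], [0, 0, 0, 0, 0, 0, 0]]]}}

```text
t: 10.45
tool_pos: [0.483, -0.0267, 0.0857]
eef_rot: [0.0, 0.867, 0.498, 0.001]
contact_force: [-0.1, 0.8, 0.8]
opening: 0.0001
gripper_force: 0.0
```

Request:
{"op": "send_rows", "data": {"rows": [[[0, 0, 3, 0, 0, 0, 0], [0, 0, 0, 0, 0, 0, 0], [0, 0, 0, 0, 0, 0, 0]]]}}

```text
t: 10.7
tool_pos: [0.4826, -0.0266, 0.0825]
eef_rot: [0.0, 0.867, 0.498, 0.0]
contact_force: [0.1, 0.6, 0.1]
opening: 0.0002
gripper_force: 0.0
```

```bash
python3 - <<'E'
from h import *
go([.481,-.0265,.069],59.7)
E
```

```text
t 10.7 pos [ 0.4826 -0.0266  0.0825] yaw 59.69 tilt [ 0.001 -0.    -1.   ] F [0.12 0.65 0.14] open 0.0002 gf 0.0
shift now-axes mm [-0.7 -1.4 13.5] rot [ 0.07 -0.03 -0.01] shift after-rot axes [-0.7 -1.4 13.5]
```

Request:
{"op": "send_rows", "data": {"rows": [[[-0.7, -1.2, 4, 0, 0, 0, 0], [0, 0, 4, 0, 0, 0, 0], [0, 0, 2, 0, 0, 0, 0], [0, 0, 2, 0, 0, 0, 0], [0, 0, 0, 0, 0, 0, 0]]]}}

```text
t: 11.12
tool_pos: [0.4801, -0.0264, 0.0693]
eef_rot: [-0.0, 0.867, 0.498, -0.0]
contact_force: [-1.5, 0.5, 2.1]
opening: 0.0001
gripper_force: 0.9
```

Request:
{"op": "send_rows", "data": {"rows": [[[0, 0, 2, 0, 0, 0, 0], [0, 0, 0, 0, 0, 0, 0], [0, 0, 0, 0, 0, 0, 0]]]}}

```text
t: 11.37
tool_pos: [0.4804, -0.0265, 0.0679]
eef_rot: [-0.0, 0.867, 0.498, -0.0]
contact_force: [-0.8, 0.7, 2.2]
opening: -0.0002
gripper_force: 1.3
```

Request:
{"op": "send_rows", "data": {"rows": [[[0, 0, 2, 0, 0, 0, 0], [0, 0, 0, 0, 0, 0, 0], [0, 0, 0, 0, 0, 0, 0]]]}}

```text
t: 11.62
tool_pos: [0.4806, -0.0265, 0.0659]
eef_rot: [0.0, 0.867, 0.498, 0.0]
contact_force: [-1.3, 1.1, 4.1]
opening: 0.0003
gripper_force: 1.8
```

Request:
{"op": "send_rows", "data": {"rows": [[[0, 0, 2, 0, 0, 0, 0], [0, 0, 0, 0, 0, 0, 0], [0, 0, 0, 0, 0, 0, 0]]]}}

```text
t: 11.87
tool_pos: [0.4807, -0.0265, 0.064]
eef_rot: [0.0, 0.867, 0.498, 0.0]
contact_force: [-1.9, 1.5, 5.2]
opening: 0.0
gripper_force: 2.7
```

Request:
{"op": "send_rows", "data": {"rows": [[[0, 0, 1.5, 0, 0, 0, 0], [0, 0, 0, 0, 0, 0, 0], [0, 0, 0, 0, 0, 0, 0]]]}}

```text
t: 12.12
tool_pos: [0.4808, -0.0265, 0.0639]
eef_rot: [0.0, 0.867, 0.498, 0.0]
contact_force: [-5.7, 0.4, 15.3]
opening: 0.0001
gripper_force: 8.0
```

Tare is fully pressed: 15 N at the end stop. Lift and measure the beam.

Request:
{"op": "send_rows", "data": {"rows": [[[0, 0, -5, 0, 0, 0, 0], [0, 0, -20, 0, 0, 0, 0], [0, 0, -40, 0, 0, 0, 20], [0, 0, -40, 0, 0, 0, 60], [0, 0, -40, 0, 0, 0, 60], [0, 0, -10, 0, 0, 0, 60], [0, 0, 0, 0, 0, 0, 60], [0, 0, 0, 0, 0, 0, 60]]]}}

```text
t: 12.78
tool_pos: [0.4811, -0.0267, 0.2175]
eef_rot: [0.001, 0.867, 0.498, 0.001]
contact_force: [-0.1, -0.7, 0.3]
opening: 0.06
gripper_force: 0.0
```

```bash
cat > beam.py <<'E'
from h import *
def line(n,u,v,z,c):
    Ti=np.linalg.inv(c['camera_from_world']);d=Ti[:3,:3]@[(u-c['cx'])/c['fx'],(v-c['cy'])/c['fy'],1];o=Ti[:3,3];return o+d*(z-o[2])/d[2]
def beam(c0,a0,ztop,names=('top','side'),N=4):
    for n in names:
        D=[];
        for _ in range(N): p,d,c=shot(n);D.append(d)
        d=np.median(D,0);W=world(d,c);rel=W[...,:2]-c0
        a=np.array(a0)/np.linalg.norm(a0);C=np.array(c0)
        for _ in range(5):
            r=W[...,:2]-C;l=r@a;t=r@[-a[1],a[0]]
            k=(abs(l)<.12)&(abs(t)<.03)&(abs(W[...,2]-ztop)<.009)
            kb=k&(l>-.085)&(l<.045); P=W[kb][:,:2]
            m=P.mean(0);V=np.linalg.eigh(np.cov((P-m).T))[1][:,1];a=V*np.sign(V@a);nrm=np.array([-a[1],a[0]]);C=C+nrm*((m-C)@nrm)
        w=W[kb];A=np.c_[(w[:,:2]-C)@a,(w[:,:2]-C)@nrm,np.ones(len(w))];co=np.linalg.lstsq(A,w[:,2],rcond=None)[0]
        pi=p.astype(int);red=(pi[...,0]-pi[...,1]>20)&(pi[...,0]-pi[...,2]>10)&k&(l>-.03)&(l<.03)
        v,u=np.nonzero(red);wt=(pi[...,0]-pi[...,1])[red].astype(float)
        rp=line(n,(u*wt).sum()/wt.sum(),(v*wt).sum()/wt.sum(),ztop,c) if len(u) else np.zeros(3)
        print(n,kb.sum(),'ang',np.degrees(np.arctan2(a[1],a[0])).round(2),'axis pt',C.round(4),'ends',np.percentile(l[k],[1,99]).round(4),'wid',np.percentile(t[kb],[3,97]).round(4),'slope deg',np.degrees(co[:2]).round(2),'z',co[2].round(4))
        print('   red n',len(u),rp.round(4),'on axis',(C+a*((rp[:2]-C)@a)).round(4))
E
python3 - <<'E'
from beam import *
beam([.4429,-.2927],[-.883,.47],.03)
go([.4429,-.2927,.033])
p,d,c=shot('side');cv2.imwrite('pics/s3.png',cv2.resize(p[120:260,200:360],None,fx=4,fy=4)[...,::-1])
E
```

```text
top 388 ang 154.21 axis pt [ 0.4432 -0.2921] ends [-0.1021  0.0688] wid [-0.0131  0.0131] slope deg [0.05 2.65] z 0.0274
   red n 18 [ 0.4434 -0.2917  0.03  ] on axis [ 0.4432 -0.2921]
side 262 ang 153.74 axis pt [ 0.4456 -0.2872] ends [-0.1024  0.0693] wid [-0.0089  0.018 ] slope deg [-0.1  12.85] z 0.0309
   red n 7 [ 0.444  -0.3011  0.03  ] on axis [ 0.4498 -0.2893]
t 13.1833 pos [ 0.4799 -0.0264  0.2162] yaw 59.68 tilt [-0.002  0.    -1.   ] F [ 0.43  0.25 -0.2 ] open 0.0601 gf 0.0
shift now-axes mm [-248.4  102.8  183.2] rot [0 0 0] shift after-rot axes [-248.4  102.8  183.2]
```

View pics/s3.png

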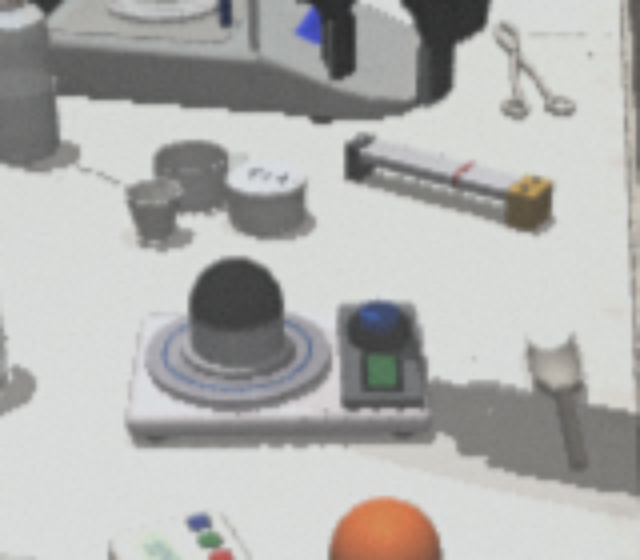

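Top and side agree on where the mark lies along the beam: (0.4432, -0.2921), axis at 154°. In this crop the mark is at (460,175). Turn and travel there.

Request:
{"op": "send_rows", "data": {"rows": [[[0, 0, 0, 0, 0, -7.16, 60], [0, 0, 0, 0, 0, -7.16, 60], [0, 0, 0, 0, 0, -7.16, 60], [0, 0, 0, 0, 0, -7.16, 60], [0, 0, 0, 0, 0, -7.16, 60], [0, 0, 0, 0, 0, -7.16, 60], [0, 0, 0, 0, 0, -7.16, 60], [0, 0, 0, 0, 0, -7.16, 60], [0, 0, 0, 0, 0, -7.16, 60], [0, 0, 0, 0, 0, -7.16, 60]]]}}

```text
t: 14.07
tool_pos: [0.4805, -0.0265, 0.2171]
eef_rot: [-0.0, 0.41, 0.912, -0.0]
contact_force: [0.8, -0.3, 0.7]
opening: 0.0599
gripper_force: 0.0
```

Request:
{"op": "send_rows", "data": {"rows": [[[0, 0, 0, 0, 0, -7.16, 60], [0, 0, 0, 0, 0, -7.16, 60], [0, 0, 0, 0, 0, -7.16, 60], [0, 0, 0, 0, 0, -1.2, 60], [-10, -32, 0, 0, 0, 0, 60], [-10, -32, 0, 0, 0, 0, 60], [-10, -32, 0, 0, 0, 0, 60], [-10, -32, 0, 0, 0, 0, 60]]]}}

```text
t: 14.73
tool_pos: [0.46, -0.1602, 0.2173]
eef_rot: [0.0, 0.226, 0.974, -0.0]
contact_force: [0.6, -0.5, 0.5]
opening: 0.0602
gripper_force: 0.0
```

Request:
{"op": "send_rows", "data": {"rows": [[[-10, -32, 0, 0, 0, 0, 60], [-10, -32, 0, 0, 0, 0, 60], [-10, -32, 0, 0, 0, 0, 60], [-12, -31, 0, 0, 0, 0, 60], [0, 0, 30, 0, 0, 0, 60], [0, 0, 35, 0, 0, 0, 60], [0, 0, 35, 0, 0, 0, 60], [0, 0, 15, 0, 0, 0, 60], [0, 0, 0, 0, 0, 0, 60], [0, 0, 0, 0, 0, 0, 60]]]}}

```text
t: 15.57
tool_pos: [0.4416, -0.2911, 0.1015]
eef_rot: [-0.001, 0.226, 0.974, 0.001]
contact_force: [0.2, -0.1, 0.0]
opening: 0.0602
gripper_force: 0.0
```

Request:
{"op": "send_rows", "data": {"rows": [[[0, 0, 0, 0, 0, 0, 60], [0, 0, 0, 0, 0, 0, 60], [0, 0, 0, 0, 0, 0, 60]]]}}

```text
t: 15.82
tool_pos: [0.4437, -0.2927, 0.1043]
eef_rot: [0.002, 0.225, 0.974, -0.001]
contact_force: [0.9, -0.6, -0.5]
opening: 0.0598
gripper_force: 0.0
```

```bash
python3 - <<'E'
from beam import *
go([.4432,-.2921,.033],154)
E
```

```text
t 15.8167 pos [ 0.4437 -0.2927  0.1043] yaw 153.95 tilt [ 0.003 -0.003 -1.   ] F [ 0.9  -0.63 -0.54] open 0.0598 gf 0.0
shift now-axes mm [ 0.9  0.4 71.3] rot [-0.06  0.22 -0.05] shift after-rot axes [ 0.7  0.3 71.3]
```

Request:
{"op": "send_rows", "data": {"rows": [[[0, 0, 25, 0, 0, 0, 60], [0, 0, 25, 0, 0, 0, 60], [0, 0, 15, 0, 0, 0, 60], [0, 0, 4, 0, 0, 0, 60], [0, 0, 0, 0, 0, 0, 60], [0, 0, 0, 0, 0, 0, 60], [0, 0, 0, 0, 0, 0, 60], [0, 0, 0, 0, 0, 0, 60], [0, 0, 0, 0, 0, 0, 60], [0, 0, 0, 0, 0, 0, 60]]]}}

```text
t: 16.65
tool_pos: [0.4428, -0.2921, 0.0341]
eef_rot: [0.001, 0.225, 0.974, -0.0]
contact_force: [0.3, -0.3, 0.2]
opening: 0.0597
gripper_force: 0.0
```

```bash
python3 - <<'E'
from beam import *
go([.4432,-.2921,.033],154)
E
```

```text
t 16.65 pos [ 0.4428 -0.2921  0.0341] yaw 153.96 tilt [ 0.001 -0.001 -1.   ] F [ 0.33 -0.31  0.2 ] open 0.0597 gf 0.0
shift now-axes mm [-0.4  0.2  1.1] rot [-0.02  0.08 -0.04] shift after-rot axes [-0.4  0.2  1.1]
```

Request:
{"op": "send_rows", "data": {"rows": [[[0, 0, 0.5, 0, 0, 0, 40], [0, 0, 0, 0, 0, 0, 32], [0, 0, 0, 0, 0, 0, 20], [0, 0, 0, 0, 0, 0, 15], [0, 0, 0, 0, 0, 0, 15], [0, 0, 0, 0, 0, 0, 15], [0, 0, 0, 0, 0, 0, 15], [0, 0, 0, 0, 0, 0, 15]]], "newtons": 40}}

```text
t: 17.32
tool_pos: [0.4424, -0.2917, 0.033]
eef_rot: [0.0, 0.225, 0.974, 0.0]
contact_force: [-0.2, 1.3, 4.5]
opening: 0.027
gripper_force: 40.6
```

Request:
{"op": "send_rows", "data": {"rows": [[[0, 0, -10, 0, 0, 0, 15], [0, 0, -30, 0, 0, 0, 15], [0, 0, -30, 0, 0, 0, 15], [0, 0, -30, 0, 0, 0, 15], [0, 0, -20, 0, 0, 0, 15], [0, 0, 0, 0, 0, 0, 15], [0, 0, 0, 0, 0, 0, 15], [0, 0, 0, 0, 0, 0, 15], [0, 0, 0, 0, 0, 0, 15], [0, 0, 0, 0, 0, 0, 15]]]}}

```text
t: 18.15
tool_pos: [0.4409, -0.2905, 0.1506]
eef_rot: [-0.002, 0.225, 0.974, 0.001]
contact_force: [0.8, 1.5, -2.4]
opening: 0.027
gripper_force: 40.3
```

```bash
python3 - <<'E'
from beam import *
go([.571,-.0033,.17],154)
print(arm.read_state()['moment'])
beam([.443,-.292],[-.899,.438],.15,('side',))
p,d,c=shot('side');cv2.imwrite('pics/s4.png',cv2.resize(p[60:230,200:390],None,fx=3.4,fy=3.4)[...,::-1])
E
```

```text
t 18.15 pos [ 0.4409 -0.2905  0.1506] yaw 153.96 tilt [-0.003  0.003 -1.   ] F [ 0.75  1.52 -2.42] open 0.027 gf 40.34256398677826
shift now-axes mm [  9.3 315.2 -19. ] rot [ 0.06 -0.25 -0.04] shift after-rot axes [  9.  315.2 -19.4]
[-0.01848746 -0.06444631 -0.03119538]
side 256 ang 153.49 axis pt [ 0.4465 -0.285 ] ends [-0.1009  0.0704] wid [-0.0183  0.022 ] slope deg [0.8  7.06] z 0.1496
   red n 0 [0. 0. 0.] on axis [-0.0249 -0.0498]
```

View pics/s4.png

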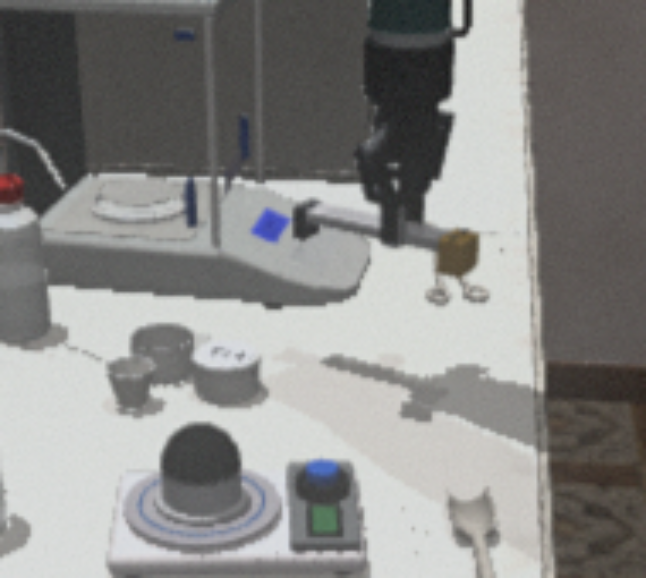

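The beam is held level (crop: brass (457,250), steel (305,218)). The mark sits about 1 mm towards the steel end from the TCP. Carry it over to the dome.

Request:
{"op": "send_rows", "data": {"rows": [[[0, 15, -10, 0, 0, 0, 15], [1, 30, -5, 0, 0, 0, 15], [1, 35, 0, 0, 0, 0, 15], [1, 35, 0, 0, 0, 0, 15], [1, 35, 0, 0, 0, 0, 15], [1, 35, 0, 0, 0, 0, 15], [1, 35, 0, 0, 0, 0, 15], [1, 35, 0, 0, 0, 0, 15], [1, 30, 0, 0, 0, 0, 15], [1, 20, 0, 0, 0, 0, 15]]]}}

```text
t: 19.23
tool_pos: [0.5692, -0.0109, 0.1678]
eef_rot: [0.0, 0.224, 0.975, 0.001]
contact_force: [0.5, 0.7, -3.1]
opening: 0.0269
gripper_force: 40.5
```

Request:
{"op": "send_rows", "data": {"rows": [[[1, 10, 0, 0, 0, 0, 15], [0, 0, 0, 0, 0, 0, 15], [0, 0, 0, 0, 0, 0, 15], [0, 0, 0, 0, 0, 0, 15], [0, 0, 0, 0, 0, 0, 15], [0, 0, 0, 0, 0, 0, 15], [0, 0, 0, 0, 0, 0, 15], [0, 0, 0, 0, 0, 0, 15], [0, 0, 0, 0, 0, 0, 15]]]}}

```text
t: 19.98
tool_pos: [0.5715, -0.0046, 0.1678]
eef_rot: [-0.0, 0.226, 0.974, -0.0]
contact_force: [1.1, -0.1, -2.6]
opening: 0.0268
gripper_force: 40.5
```

```bash
python3 - <<'E'
from beam import *
go([.5701,-.0029,.125],154)
print(arm.read_state()['moment'])
E
```

```text
t 19.9833 pos [ 0.5715 -0.0046  0.1678] yaw 153.92 tilt [-0. -0. -1.] F [ 1.06 -0.15 -2.61] open 0.0268 gf 40.460379123687744
shift now-axes mm [ 2.   1.  42.8] rot [-0.    0.   -0.08] shift after-rot axes [ 2.   1.  42.8]
[-0.01188505 -0.0011737   0.01025003]
```

Request:
{"op": "send_rows", "data": {"rows": [[[2, 1, 15, 0, 0, 0, 15], [0, 0, 20, 0, 0, 0, 15], [0, 0, 8, 0, 0, 0, 15], [0, 0, 4, 0, 0, 0, 15], [0, 0, 2, 0, 0, 0, 15], [0, 0, 0, 0, 0, 0, 15], [0, 0, 0, 0, 0, 0, 15], [0, 0, 0, 0, 0, 0, 15], [0, 0, 0, 0, 0, 0, 15], [0, 0, 0, 0, 0, 0, 15]]]}}

```text
t: 20.82
tool_pos: [0.5707, -0.0025, 0.1195]
eef_rot: [0.001, 0.225, 0.974, 0.0]
contact_force: [-0.2, 0.3, -2.6]
opening: 0.0269
gripper_force: 40.4
```

```bash
python3 - <<'E'
from beam import *
go([.5701,-.0029,.11],154)
beam([.571,-.0033],[-.899,.438],.113,N=2)
E
```

```text
t 20.8167 pos [ 0.5707 -0.0025  0.1195] yaw 153.96 tilt [ 0.001 -0.    -1.   ] F [-0.25  0.26 -2.63] open 0.0269 gf 40.39899945259094
shift now-axes mm [ 0.4 -0.7  9.5] rot [ 0.02  0.07 -0.04] shift after-rot axes [ 0.4 -0.6  9.5]beam.py:14: RuntimeWarning: Mean of empty slice.
  m=P.mean(0);V=np.linalg.eigh(np.cov((P-m).T))[1][:,1];a=V*np.sign(V@a);nrm=np.array([-a[1],a[0]]);C=C+nrm*((m-C)@nrm)
  ret = um.true_divide(
  avg = a.mean(axis, **keepdims_kw)
beam.py:14: RuntimeWarning: Degrees of freedom <= 0 for slice
  m=P.mean(0);V=np.linalg.eigh(np.cov((P-m).T))[1][:,1];a=V*np.sign(V@a);nrm=np.array([-a[1],a[0]]);C=C+nrm*((m-C)@nrm)
  c *= np.true_divide(1, fact)
  c *= np.true_divide(1, fact)
Traceback (most recent call last):
  File "beam.py", line 19, in beam
    print(n,kb.sum(),'ang',np.degrees(np.arctan2(a[1],a[0])).round(2),'axis pt',C.round(4),'ends',np.percentile(l[k],[1,99]).round(4),'wid',np.percentile(t[kb],[3,97]).round(4),'slope deg',np.degrees(co[:2]).round(2),'z',co[2].round(4))
                                                                                                  ~~~~~~~~~~~~~^^^^^^^^^^^^^
IndexError: index -1 is out of bounds for axis 0 with size 0
```

Top view is occluded by the arm. I'll check with the side camera only, while lowering.

Request:
{"op": "send_rows", "data": {"rows": [[[0.3, -0.5, 4, 0, 0, 0, 15], [0, 0, 2, 0, 0, 0, 15], [0, 0, 0, 0, 0, 0, 15], [0, 0, 0, 0, 0, 0, 15], [0, 0, 0, 0, 0, 0, 15], [0, 0, 0, 0, 0, 0, 15]]]}}

```text
t: 21.42
tool_pos: [0.5698, -0.0028, 0.1128]
eef_rot: [-0.0, 0.225, 0.974, 0.0]
contact_force: [-0.8, -0.0, -2.3]
opening: 0.0267
gripper_force: 40.4
```

```bash
python3 - <<'E'
from beam import *
go([.5701,-.0029,.109],154)
beam([.571,-.0033],[-.899,.438],.111,('side',),N=3)
E
```

```text
t 21.4167 pos [ 0.5698 -0.0028  0.1128] yaw 153.96 tilt [ 0.  0. -1.] F [-0.76 -0.04 -2.32] open 0.0267 gf 40.44705033302307
shift now-axes mm [-0.4  0.   3.8] rot [ 0.   -0.   -0.04] shift after-rot axes [-0.4  0.   3.8]
side 370 ang 153.63 axis pt [0.5736 0.002 ] ends [-0.101   0.0694] wid [-0.0196  0.0213] slope deg [0.4  7.23] z 0.1113
   red n 0 [0. 0. 0.] on axis [0.1139 0.2298]
```

Request:
{"op": "send_rows", "data": {"rows": [[[0, 0, 2, 0, 0, 0, 15], [0, 0, 0, 0, 0, 0, 15], [0, 0, 0, 0, 0, 0, 15], [0, 0, 0, 0, 0, 0, 15]]]}}

```text
t: 21.9
tool_pos: [0.5697, -0.0027, 0.1107]
eef_rot: [-0.0, 0.225, 0.974, -0.0]
contact_force: [-0.9, 0.7, -3.1]
opening: 0.0263
gripper_force: 40.4
```

Request:
{"op": "send_rows", "data": {"rows": [[[0, 0, 1, 0, 0, 0, 15], [0, 0, 0, 0, 0, 0, 15], [0, 0, 0, 0, 0, 0, 15], [0, 0, 0, 0, 0, 0, 15]]]}}

```text
t: 22.23
tool_pos: [0.5697, -0.0028, 0.1098]
eef_rot: [-0.0, 0.225, 0.974, -0.0]
contact_force: [0.1, 0.5, -2.8]
opening: 0.0268
gripper_force: 40.4
```

Request:
{"op": "send_rows", "data": {"rows": [[[0, 0, 0.5, 0, 0, 0, 15], [0, 0, 0, 0, 0, 0, 15], [0, 0, 0, 0, 0, 0, 15], [0, 0, 0, 0, 0, 0, 15]]]}}

```text
t: 22.57
tool_pos: [0.5697, -0.0028, 0.1093]
eef_rot: [-0.0, 0.225, 0.974, -0.0]
contact_force: [0.5, 0.2, -1.6]
opening: 0.0265
gripper_force: 40.4
```

Request:
{"op": "send_rows", "data": {"rows": [[[0, 0, 0.4, 0, 0, 0, 15], [0, 0, 0, 0, 0, 0, 15], [0, 0, 0, 0, 0, 0, 15], [0, 0, 0, 0, 0, 0, 15]]]}}

```text
t: 22.9
tool_pos: [0.5698, -0.0028, 0.109]
eef_rot: [0.0, 0.225, 0.974, 0.0]
contact_force: [-0.0, 0.3, -2.7]
opening: 0.0268
gripper_force: 40.6
```

Request:
{"op": "send_rows", "data": {"rows": [[[0, 0, 0, 0, 0, 0, 15]]]}}

```text
t: 22.98
tool_pos: [0.5698, -0.0028, 0.109]
eef_rot: [0.0, 0.225, 0.974, 0.0]
contact_force: [-0.2, -0.6, -2.8]
opening: 0.0269
gripper_force: 40.6
```

Request:
{"op": "send_rows", "data": {"rows": [[[0, 0, 0.6, 0, 0, 0, 15], [0, 0, 0, 0, 0, 0, 15], [0, 0, 0, 0, 0, 0, 15], [0, 0, 0, 0, 0, 0, 15]]]}}

```text
t: 23.32
tool_pos: [0.5699, -0.0028, 0.1089]
eef_rot: [0.0, 0.225, 0.974, 0.0]
contact_force: [-1.4, -0.4, 3.4]
opening: 0.0271
gripper_force: 41.1
```

Request:
{"op": "send_rows", "data": {"rows": [[[0, 0, 0.6, 0, 0, 0, 15], [0, 0, 0, 0, 0, 0, 15], [0, 0, 0, 0, 0, 0, 15], [0, 0, 0, 0, 0, 0, 15]]]}}

```text
t: 23.65
tool_pos: [0.5699, -0.0028, 0.1088]
eef_rot: [0.0, 0.225, 0.974, 0.0]
contact_force: [-4.0, 0.3, 6.1]
opening: 0.0271
gripper_force: 41.7
```

Request:
{"op": "send_rows", "data": {"rows": [[[0, 0, -0.8, 0, 0, 0, 15], [0, 0, 0, 0, 0, 0, 15], [0, 0, 0, 0, 0, 0, 15], [0, 0, 0, 0, 0, 0, 15]]], "newtons": 20}}

```text
t: 23.98
tool_pos: [0.5699, -0.0028, 0.1088]
eef_rot: [0.0, 0.225, 0.974, 0.0]
contact_force: [-2.4, 0.6, 3.8]
opening: 0.0268
gripper_force: 41.3
```

Request:
{"op": "send_rows", "data": {"rows": [[[0, 0, 0, 0, 0, 0, 28], [0, 0, 0, 0, 0, 0, 29], [0, 0, 0, 0, 0, 0, 30], [0, 0, 0, 0, 0, 0, 32], [0, 0, 0, 0, 0, 0, 35], [0, 0, 0, 0, 0, 0, 38], [0, 0, 0, 0, 0, 0, 40], [0, 0, 0, 0, 0, 0, 40], [0, 0, 0, 0, 0, 0, 40]]]}}

```text
t: 24.73
tool_pos: [0.5698, -0.0028, 0.1085]
eef_rot: [0.0, 0.225, 0.974, 0.0]
contact_force: [-1.1, 0.3, 0.6]
opening: 0.0403
gripper_force: 0.0
```

```bash
python3 - <<'E'
from beam import *
beam([.571,-.0033],[-.899,.438],.106,('side',),N=2)
p,d,c=shot('side');cv2.imwrite('pics/s5.png',cv2.resize(p[120:260,200:360],None,fx=4,fy=4)[...,::-1])
E
```

```text
side 334 ang 153.45 axis pt [0.5736 0.0022] ends [-0.1024  0.0692] wid [-0.0248  0.0277] slope deg [3.31 4.68] z 0.107
   red n 0 [0. 0. 0.] on axis [0.1155 0.2312]
```

View pics/s5.png

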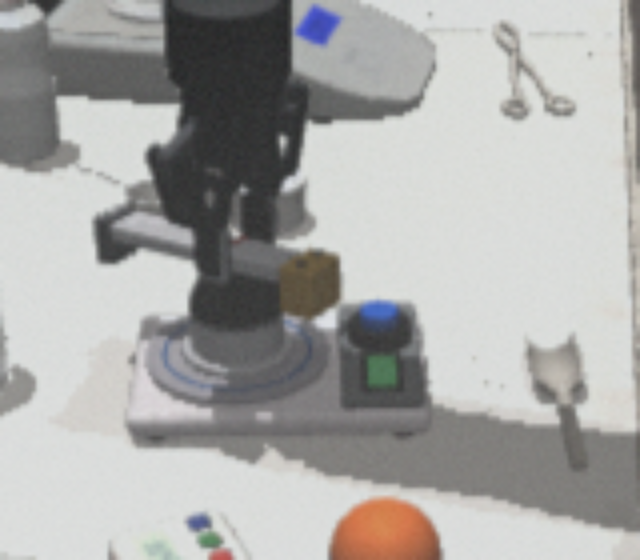

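The beam rests free on the dome with about 3° of slope, inside the 8° limit (crop: brass (310,280), steel (105,240)). Open a little more, lift clear, then verify.

Request:
{"op": "send_rows", "data": {"rows": [[[0, 0, 0, 0, 0, 0, 48], [0, 0, 0, 0, 0, 0, 52], [0, 0, 0, 0, 0, 0, 52], [0, 0, 0, 0, 0, 0, 52], [0, 0, -3, 0, 0, 0, 52], [0, 0, -6, 0, 0, 0, 52], [0, 0, -10, 0, 0, 0, 52], [0, 0, -20, 0, 0, 0, 52], [0, 0, -30, 0, 0, 0, 52], [0, 0, -40, 0, 0, 0, 52]]]}}

```text
t: 25.72
tool_pos: [0.5676, -0.0025, 0.2168]
eef_rot: [-0.003, 0.225, 0.974, -0.0]
contact_force: [0.6, 0.1, 0.3]
opening: 0.0521
gripper_force: 0.0
```

Request:
{"op": "send_rows", "data": {"rows": [[[0, 0, -20, 0, 0, 0, 52], [0, -30, 0, 0, 0, 0, 52], [0, -40, 0, 0, 0, 0, 52], [0, -40, 0, 0, 0, 0, 52], [0, -40, 0, 0, 0, 0, 52], [0, -40, 0, 0, 0, 0, 52], [0, -30, 0, 0, 0, 0, 52], [0, 0, 0, 0, 0, 0, 52], [0, 0, 0, 0, 0, 0, 52]]]}}

```text
t: 26.47
tool_pos: [0.4728, -0.2019, 0.2387]
eef_rot: [0.001, 0.227, 0.974, -0.0]
contact_force: [-0.3, 0.3, 0.1]
opening: 0.0519
gripper_force: 0.0
```

Request:
{"op": "send_rows", "data": {"rows": [[[0, 0, 0, 0, 0, 0, 52], [0, 0, 0, 0, 0, 0, 52], [0, 0, 0, 0, 0, 0, 52], [0, 0, 0, 0, 0, 0, 52], [0, 0, 0, 0, 0, 0, 52]]]}}

```text
t: 26.88
tool_pos: [0.4735, -0.1996, 0.2375]
eef_rot: [-0.0, 0.225, 0.974, 0.0]
contact_force: [0.3, 0.4, -0.7]
opening: 0.0519
gripper_force: 0.0
```

```bash
python3 - <<'E'
from beam import *
beam([.571,-.0033],[-.899,.438],.106,('top','side'),N=2)
p,d,c=shot('side');cv2.imwrite('pics/s6.png',cv2.resize(p[120:260,200:360],None,fx=4,fy=4)[...,::-1])
E
```

```text
top 349 ang 154.6 axis pt [ 0.5705 -0.0043] ends [-0.1006  0.0692] wid [-0.0129  0.0131] slope deg [ 3.33 -2.67] z 0.1034
   red n 16 [ 0.5708 -0.0054  0.106 ] on axis [ 0.5712 -0.0046]
side 361 ang 153.78 axis pt [0.5732 0.0011] ends [-0.1012  0.0691] wid [-0.009   0.0172] slope deg [ 2.9  10.52] z 0.1066
   red n 11 [ 0.5733 -0.0108  0.106 ] on axis [ 0.578  -0.0012]
```

View pics/s6.png

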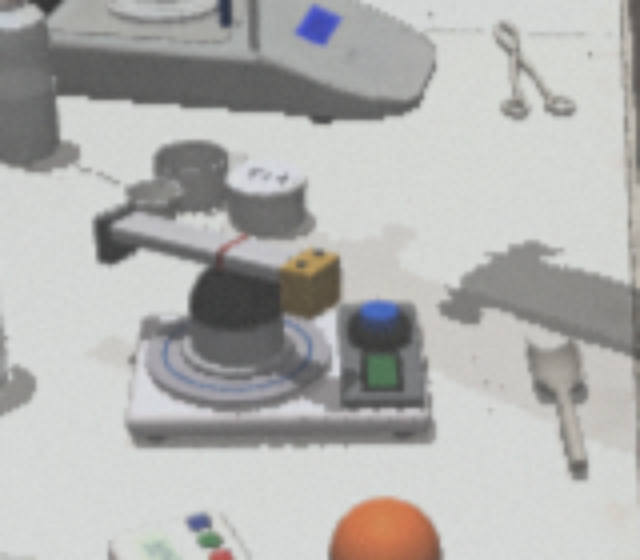

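The beam stands free on the dome (crop: mark (232,250)), the key is up and the pedestal is upright. One last check of total tilt, using interior pixels only, before handing in.

```bash
python3 - <<'E'
from h import *
def fit(W,C,ang,z):
    a=np.array([np.cos(np.radians(ang)),np.sin(np.radians(ang))]);n=np.array([-a[1],a[0]]);r=W[...,:2]-C;l=r@a;t=r@n
    k=(l>-.08)&(l<.04)&(abs(t)<.010)&(abs(W[...,2]-z)<.012);w=W[k]
    co=np.linalg.lstsq(np.c_[l[k],t[k],np.ones(k.sum())],w[:,2],rcond=None)[0];return k.sum(),np.degrees(co[:2]).round(2),co[2].round(4)
print('bench ref',fit(np.load('top0.npz')['W'],[.4432,-.2921],154.2,.028))
for _ in range(2):
    d=np.median([shot('top')[1] for _ in range(5)],0);c=imaging.get_calibration('top');print('dome',fit(world(d,c),[.5710,-.0045],154.2,.104))
print(arm.read_state()['t'])
E
```

```text
bench ref (np.int64(245), array([-0.13, -0.76]), np.float64(0.0282))
dome (np.int64(252), array([ 3.61, -3.62]), np.float64(0.1031))
dome (np.int64(254), array([ 3.81, -0.18]), np.float64(0.1033))
27.6333
```

```bash
python3 -c "
from station import arm
print(arm.close_job())"
```

```text
the job is handed in; nothing more can be done
None
```

I handed the job in, without a verdict shown: the pedestal stands upright in the blue ring, the tare key was pressed to its stop and is up again, and the beam balances alone on the dome, tilted about 4–5° (limit 8°).

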